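Open the ratchet clamp around a measuring cup

ROBOT

A 6-joint arm with a two-finger parallel gripper is mounted at the origin on the work surface. World frame = base frame: x ahead of the robot, y to its left, z up, the work surface at z = 0. Lengths are in mm, angles in rad, forces in N, time in s.
With the tool pointing down it reaches from about 300 to 850 mm from the base axis. Payload 4.2 kg.
Tool frame: the origin (TCP) lies on the centre line of the jaws, within the pads' length; the fingertips stand 17 mm ahead of it and the grasp point (between the pads) lies 2 mm behind it; z points along the fingers, y is the direction in which the jaws open and shut (so a half turn about z gives the same grasp; the last joint's range is limited). The gripper opens to 91 mm and grips with 3 to 60 N. Pads are 32 mm wide; open, the fingers measure 118 mm over their backs; the gripper's body (76 mm by 178 mm) begins 60 mm behind the grasp point.
Start: joints at [-1.33, 0.32, 1.565, -0, 1.257, -0.02], TCP at [148.268, -555.57, 230.976] pointing down, gripper open.
Joint ranges: [-3.11, 3.11], [-0.84, 2.01], [0.21, 2.61], [-1.34, 4.49], [0.05, 2.63], [-2.56, 2.56]. Speed limits (rad/s): [2.57, 2.57, 3.14, 3.14, 3.14, 3.14].

INTERFACE

Orientations are given as a 3x3 rotation matrix whose columns are the frame's x, y, z axes.
In Python, from workcell import r gives the robot as it stands. The module is installed in compiled form; this text tells all that it offers.
- The arm moves only by the tool step_arm, never from a script. Its argument "commands" is a list of rows, each an object with "travel": the shift along the tool's x, y, z in m, a list of three; "spin": the turn about the tool's z in degrees; "gripper": the gripper command: -1 is fully open, 1 is shut, values between are in proportion. A call has exactly 10 rows; each row is the pose to reach, as a shift and turn from the pose commanded when the call began, along the tool's axes at that moment; what a row does not reach only later rows make up. A row lasts 1/10 s, in which the tool goes at most 50 mm and 8.59 degrees, less where a joint would pass 70% of its speed; a pose out of reach is approached as far as the arm can. A call with a gripper value outside its range is refused whole. The fingers move at their own pace and stop on an object; "grip_force" is the grip in N (left out, the last holds). Time passes only in rows, so rows that repeat a pose let the fingers close, or fill a call up. It gives the time, the measured TCP pose, the force and the opening at its end, in the units of the state.
- r.observe(): the state, without advancing time (a new reading comes with each control period).
- r.read_camera(name): name is "scene" or "side" or "wrist"; returns a dict with "color" (420x560x3 uint8, red, green, blue), "depth" (420x560 float32, mm along the optical axis (not along the pixel's ray), 0 where there is no reading), "fov_y" (degrees; the focal length in pixels is half the picture's height over the tangent of half this angle, whatever the lens; pixels are square), "cx", "cy" (the principal point, pixels), "xyz" and "orientation" of the camera in the world. Camera axes: x right, y down, z forward; pixel columns grow to the right and rows downward; lengths in mm; the calibration is good to about 2 mm. The wrist camera is an equidistant fisheye: a pixel r from the principal point sees the ray r / f radians off the axis. A picture is of the moment at which its call begins.
- r.job_done(): hands the job in, once; it reports no verdict.
The state is a dict: "time": time; "joint_positions": joint angles; "dq": joint speeds; "joint_torque": joint torques, N m; "ee_pos": TCP position; "eef_rot": TCP orientation; "ft_force": force on the tool from outside, world axes, zero at the start; "torque": the same for the moment, N m; "gripper_width": finger opening in mm.
Only numpy, scipy, OpenCV 4.12 (cv2) and the standard library are available. Lean on these libraries where they do the work, as an engineer would, in place of code of your own. Each camera call takes 0.05 s, during which the arm holds its last target.

TASK

The steel measuring cup standing in the bench ratchet clamp has to be freed. With the fingertips, press down the release paddle on the clamp's sliding jaw and, keeping it pressed, push the jaw back along its bar, away from the cup, until it meets the stop block; then let go of the release and move clear. Do not lift, tip or shift the cup or anything else standing around.

Things in the scene. Friction and masses are not known exactly. Their poses are not given: they have to be found in the camera images.
- clamp: Bench ratchet clamp, bolted down: dark steel base plate 100 (x) x 420 (y) x 12 mm, a steel bar 50 mm wide along its y axis (bar top 40 mm above the bench). Origin: centre of the plate's underside, on the bench; z up. Fixed jaw (aluminium block, top at z = 85 mm) at y = -166 to -137 mm; the sliding jaw opens towards +y. All clamp parts and points share these axis directions.
- jaw (a joint): Travel of the sliding jaw along the clamp's +y, in m: 0 = nearest the fixed jaw (jaw front at clamp y = -85 mm), larger = more open, 0.165 = end of the slide. While the release is up, the ratchet blocks the jaw towards +y (up to 8 mm of play) but lets it slide to -y. Sliding friction about 3.5 N. The jaw cannot be lifted off the bar.
- release (a joint): How far the release is pressed down, in m: 0 = up, 0.010 = bottom. Spring-loaded, about 3 N at the top and 6 N at the bottom; it springs back when let go. Pressed beyond 0.005 the ratchet is free. It may rest up to 0.005 down, sitting on a ratchet tooth.
- release_top (a point): Centre of the top of the release paddle, a flat dark steel plate 52 x 52 mm in front of the push block; it rides along with the jaw. Up, its top is 84 mm above the bench, pressed to the bottom 74 mm. The push block's face is 31 mm from this point towards +y, so a fingertip pressing here can also push the block; the low cheek begins 30 mm towards -y.
- push_face (a point): Centre of the front face (looking to -y, to the cup) of the sliding jaw's upright push block, 95 mm above the bench; pushing it to +y opens the jaw. The jaw is an aluminium carriage 70 (x) x 95 (y) mm, top at 62 mm; the push block (70 wide, 22 thick, top at 115 mm) is its rear (+y) end, a low cheek 12 mm thick (top at 70 mm) its front end, the release paddle lies between.
- jaw_back (a point): Centre of the rear (+y) face of the sliding jaw's carriage, the face that meets the stop block; 52 mm above the bench, 22 mm beyond push_face.
- stop: Stop block: aluminium saddle 66 (x) x 24 (y) x 44 mm, with a black thumbscrew on top (top 84 mm above the bench), locked somewhere on the bar on the +y side of the sliding jaw. It does not move. Origin: centre of its underside, 20 mm above the bench.
- stop_face (a point): Centre of the face of the stop block that looks to the jaw (-y), 52 mm above the bench. The jaw meets it when jaw_back reaches it, measured along the clamp's y.
- cup: Open steel measuring cup, 42 mm across and 55 mm tall, loose, 0.16 kg, standing on the clamp's bar (40 mm above the bench) between the fixed jaw and the sliding jaw. Origin: centre of its underside.
- spindle: Loose steel plate spindle standing on its 40 mm disc, 75 mm tall, beside the clamp; leave alone. Origin: centre of its underside.
- jar: Loose glass jar, 44 mm across, 60 mm tall, beside the clamp; leave alone. Origin: centre of its underside.
- amber: Loose amber bottle, 50 mm across, 100 mm tall, beside the clamp; leave alone. Origin: centre of its underside.
- wrench: Loose steel wrench 150 mm long lying beside the clamp; leave alone. Origin: underside, near the middle of its length.
- cup2: A second loose steel cup like the first, on the bench beside the clamp; leave alone. Origin: centre of its underside.
- collar: Loose aluminium ring, 56 mm across, 18 mm tall, on the bench; leave alone. Origin: centre of its underside.

How it is judged (in metres and radians):
On the way, in this order (a step that is already met when the one before it is completed fails the run):
1. the release is pressed down (more than 6 mm) while the jaw is still within 20 mm of where it started (value of joint release above 0.006 m and distance of push_face from where it was at the start of the episode below 0.02 m), for 0.05 s.
2. the jaw is pushed back to the stop block (within 5 mm) (y of jaw_back in the frame of stop_face above -0.005 m), for 0.1 s.
At the end, for the whole second after the job is handed in: The sliding jaw stands at rest against the stop block (gap under 6 mm), the release has sprung back up, and the cup still stands upright within 12 mm of where it was (y of jaw_back in the frame of stop_face above -0.006 m and value of joint release below 0.0058 m and velocity of joint jaw between -0.01 and 0.01 m/s and distance of cup from where it was at the start of the episode below 0.012 m and angle between cup's own z axis and vertical below 0.15 rad and linear speed of cup below 0.02 m/s); the robot touches nothing.
It fails at once if the cup is shifted more than 15 mm, lifted or tipped (distance of cup from where it was at the start of the episode above 0.015 m or height (world z) of cup above 0.048 m or angle between cup's own z axis and vertical above 0.3 rad).
It fails at once if something else standing around is lifted, or shifted more than 20 mm (distance of any of spindle, jar, amber, wrench, cup2, collar from where it was at the start of the episode above 0.02 m or height (world z) of any of spindle, jar, amber, cup2, collar above 0.01 m or angle between any of spindle, jar, amber, cup2's own z axis and vertical above 0.4 rad).
It also fails if it takes over 35 s, if anything falls off the work surface, if the arm or the gripper's body presses on something with over 40 N, if the wrist force passes 120 N, or if a joint passes its speed limit or range.

## Working session

There is one attempt and no reset: what is moved stays moved. The work goes in short steps, Python scripts to look and compute and a tool call to move; the robot and the scene stay as the last step left them, time stands still between calls to the robot, and variables do not carry over. Pictures are saved under pics/ and viewed, and the job is handed in when it is done.

Besides the shell and the picture viewer there is one more tool, called after "Emit:" as name(argument=value, ...) on one line, values as JSON. step_arm: Moves the arm, as the interface text tells. Its arguments: {"type":"object","properties":{"commands":{"type":"array"},"grip_force":{"type":"number"}},"required":["commands"]}

```bash
mkdir -p pics
cat > h.py <<'E'
import numpy as np,cv2,pickle
from workcell import r
def grab(n,tag):
    d=r.read_camera(n); pickle.dump(d,open(f'{tag}.pkl','wb')); cv2.imwrite(f'pics/{tag}.png',d['color'][:,:,::-1]); return d
def load(tag): return pickle.load(open(f'{tag}.pkl','rb'))
def rays(d,uv):
    uv=np.atleast_2d(np.array(uv,float)); f=210/np.tan(np.radians(d['fov_y'])/2)
    v=np.c_[(uv[:,0]-d['cx'])/f,(uv[:,1]-d['cy'])/f,np.ones(len(uv))]
    return v@np.array(d['orientation']).T
def plane(d,uv,z):
    v=rays(d,uv); o=np.array(d['xyz']); return o+v*((z-o[2])/v[:,2])[:,None]
def cloud(d):
    vv,uu=np.mgrid[0:420,0:560]; v=rays(d,np.c_[uu.ravel(),vv.ravel()])
    return (np.array(d['xyz'])+v*d['depth'].ravel()[:,None]).reshape(420,560,3)
E
python3 - <<'E'
from h import *
for n in ['scene','side','wrist']:
    d=grab(n,n+'0'); print(n,d['xyz'],np.round(d['orientation'],3).tolist(),d['fov_y'],d['cx'],d['cy'])
s=r.observe(); print(s['time'],s['ee_pos'],np.round(s['eef_rot'],3).tolist(),s['gripper_width'],s['ft_force'])
E
```

```text
scene [1141.35553587 -619.29070133  649.60402731] [[0.723, 0.377, -0.579], [0.69, -0.398, 0.604], [-0.003, -0.836, -0.548]] 42.607917626322106 281.7775780101845 207.72153467603042
side [362.52773532 401.36024136 577.03197833] [[-0.889, -0.328, 0.319], [-0.457, 0.651, -0.606], [-0.009, -0.685, -0.729]] 57.77833052217089 281.65557816174686 210.11034731787475
wrist [ 219.81089604 -535.71964963  383.31589046] [[0.258, -0.932, -0.255], [-0.966, -0.249, -0.066], [-0.002, 0.264, -0.965]] 65.70646984690485 285.06260621550166 208.69640285232012
0.15 [ 148.15956906 -555.21685392  230.32632547] [[0.966, 0.258, -0.0], [0.258, -0.966, 0.001], [0.0, -0.001, -1.0]] 91.5860786342609 [-1.48370348  0.4640964  -0.1851694 ]
```

View pics/scene0.png

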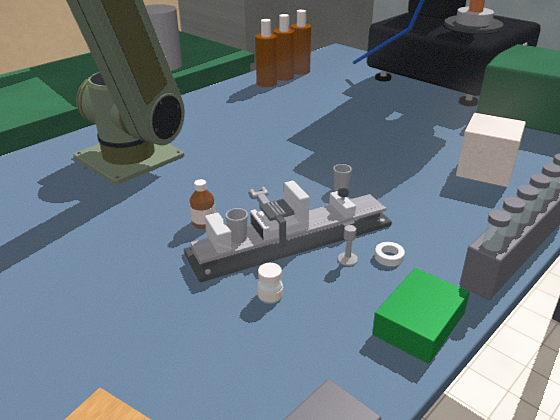

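View pics/side0.png

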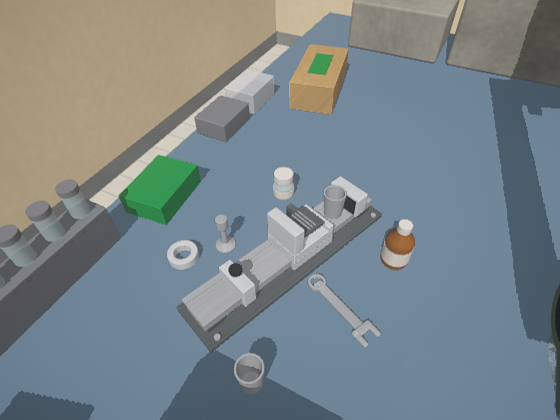

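View pics/wrist0.png

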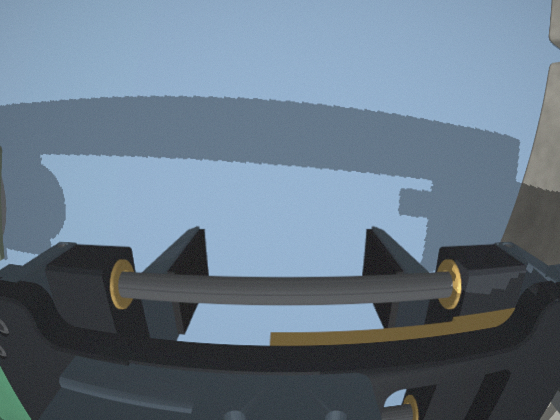

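The scene view shows the clamp running from about (190,255) to (388,215), with the cup at (236,222), push block at (296,205) and stop at (342,205). The side view shows the cup at (335,200), paddle at (306,220), push block at (286,232) and stop at (237,280). I'll enlarge both.

Run:
```python
from h import *
a=cv2.imread('pics/scene0.png')[160:300,170:410]; cv2.imwrite('pics/scz.png',cv2.resize(a,None,fx=3.3,fy=3.3,interpolation=cv2.INTER_CUBIC))
a=cv2.imread('pics/side0.png')[165:350,170:430]; cv2.imwrite('pics/siz.png',cv2.resize(a,None,fx=3,fy=3,interpolation=cv2.INTER_CUBIC))
for t in ['scene0','side0']:
    d=load(t);P=cloud(d)
    # points by height
    m=(d['depth']>0)&(P[...,0]>350)&(P[...,0]<800)&(abs(P[...,1])<420)
    for lo,hi in [(8,16),(36,44),(60,72),(74,86),(110,118)]:
        q=P[m&(P[...,2]>lo)&(P[...,2]<hi)]
        print(t,lo,hi,len(q),q.min(0).round() if len(q) else'',q.max(0).round() if len(q) else '')
```

```text
scene0 8 16 3096 [ 358. -186.    8.] [755. 259.  16.]
scene0 36 44 2572 [ 366. -174.   36.] [677. 268.  44.]
scene0 60 72 1430 [ 357. -142.   60.] [684. 151.  72.]
scene0 74 86 1390 [ 362. -140.   74.] [684. 147.  86.]
scene0 110 118 257 [517.  12. 110.] [587.  57. 118.]
side0 8 16 4153 [ 350. -163.    8.] [750. 266.  16.]
side0 36 44 3738 [ 350. -155.   36.] [673. 268.  44.]
side0 60 72 1592 [ 350. -140.   60.] [677. 157.  72.]
side0 74 86 1704 [ 358. -137.   74.] [679. 146.  86.]
side0 110 118 469 [514.  16. 110.] [584.  58. 117.]
```

View pics/scz.png

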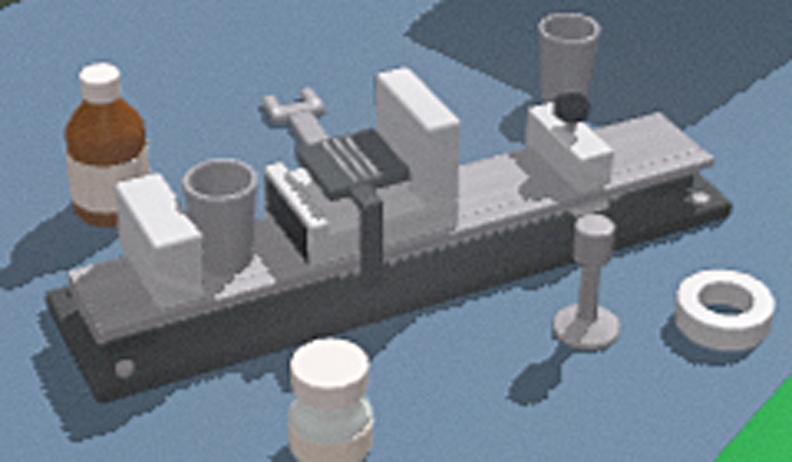

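View pics/siz.png

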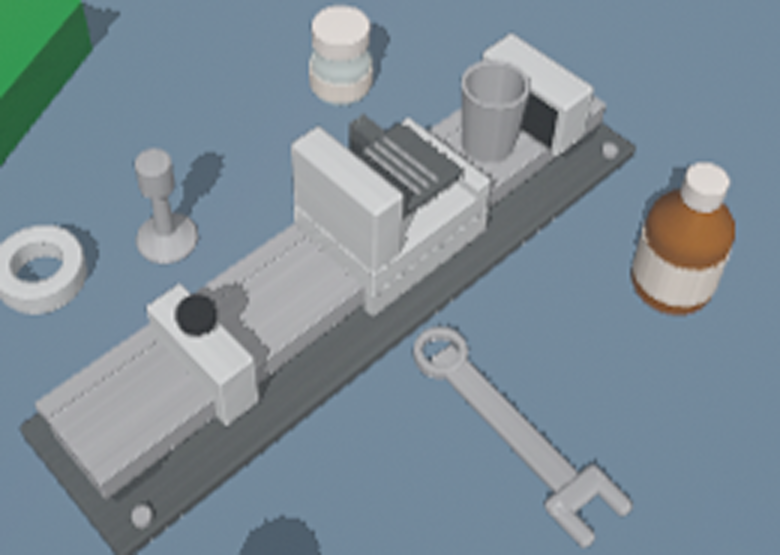

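Run:
```python
from h import *
D={t:load(t) for t in ['scene0','side0']}
Q=np.concatenate([cloud(d)[(d['depth']>0)] for d in D.values()])
Q=Q[(Q[:,0]>330)&(Q[:,0]<800)&(abs(Q[:,1])<420)]
def rect(lo,hi,c=None,rad=60,Q=Q):
    q=Q[(Q[:,2]>lo)&(Q[:,2]<hi)]
    if c is not None: q=q[np.hypot(*(q[:,:2]-c).T)<rad]
    return q
def rep(n,q): 
    R=cv2.minAreaRect(q[:,:2].astype(np.float32)); print(n,len(q),np.round(R[0],1),np.round(R[1],1),round(R[2],2),'z',np.median(q[:,2]).round(1)); return R
R=rep('pushtop',rect(111,118))
for t,d in D.items():
    P=cloud(d)[d['depth']>0]; rep(t+' push',rect(111,118,np.array(R[0]),60,P))
# axis: candidate points list at several heights
bp=np.array(R[0])
# long-axis of bar: points z 37-43 
th=None
q=rect(37,43); 
q=q[(np.hypot(*(q[:,:2]-bp).T)<260)]
db=cv2.fitLine(q[:,:2].astype(np.float32),cv2.DIST_HUBER,0,.01,.01).ravel(); print('bar fit',db)
b=cv2.boxPoints(R); e=[b[1]-b[0],b[2]-b[1]]; e=max(e,key=np.linalg.norm); e/=np.linalg.norm(e)
n=np.array([-e[1],e[0]]); print('push normal',n)
```

```text
pushtop 691 [550.6  35.2] [23.5 74.4] 69.93 z 114.9
scene0 push 243 [551.7  34. ] [22.  71.6] 69.78 z 115.2
side0 push 448 [548.4  36.7] [22.1 69.1] 69.83 z 114.8
bar fit [3.1889293e-01 9.4779074e-01 5.7576056e+02 8.1973534e+01]
push normal [0.34324273 0.9392468 ]
```

Run:
```python
from h import *
a=np.radians(69.85); Y=np.array([np.cos(a),np.sin(a)]); X=np.array([Y[1],-Y[0]]); c=np.array([550.2,35.3])
print('stop est',plane(load('scene0'),[342,203],64),'fixed',plane(load('scene0'),[218,230],85))
for t in ['scene0','side0']:
    d=load(t);P=cloud(d)[d['depth']>0]
    u=(P[:,:2]-c)@X; v=(P[:,:2]-c)@Y
    print(t)
    for n,lo,hi,um,vr in [('push top',112,118,45,(-20,20)),('fixed top',82,88,40,(-230,-120)),('paddle',70,90,30,(-75,-14)),('paddle z>80',80,90,30,(-75,-14)),('cheek',68,72,38,(-95,-60)),('stop top',61,67,40,(30,200)),('knob',70,90,40,(30,200)),('cup',80,99,40,(-160,-75)),('bar',37,43,26,(-300,300)),('plate',9,15,60,(-400,400))]:
        m=(P[:,2]>lo)&(P[:,2]<hi)&(abs(u)<um)&(v>vr[0])&(v<vr[1])
        if m.sum()<5: print(n,'none');continue
        pu=np.percentile(u[m],[1,50,99]).round(1); pv=np.percentile(v[m],[1,50,99]).round(1); print(n,m.sum(),'u',pu,'v',pv,'z',np.percentile(P[m,2],[5,50,95]).round(1))
```

```text
stop est [[599.12512156 121.94486364  64.        ]] fixed [[ 512.53916707 -128.87205967   85.        ]]
scene0
push top 231 u [-31.9   5.5  36.5] v [-10.8  -1.2  10.1] z [112.9 115.3 116.9]
fixed top 414 u [-33.8   4.6  34.3] v [-175.2 -159.4 -121.6] z [82.7 85.2 87.1]
paddle 499 u [-23.8   5.2  28.2] v [-73.9 -44.5 -15.9] z [76.9 84.2 86.2]
paddle z>80 451 u [-23.8   4.6  28.1] v [-67.4 -43.1 -15.8] z [81.7 84.4 86.2]
cheek 123 u [-33.    1.3  35.9] v [-83.7 -78.2 -72.1] z [68.6 70.3 71.6]
stop top 185 u [-27.9  11.2  35.9] v [ 93.5 102.8 118.4] z [62.2 64.3 66.3]
knob 87 u [-9.5  6.3 13.4] v [ 95.6 105.  116.7] z [76.6 83.2 85.8]
cup 481 u [-31.    3.3  33.7] v [-159.5 -134.5 -104.5] z [81.3 86.4 95.5]
bar 1333 u [-24.2   5.3  25.6] v [-208.7   43.5  188.2] z [38.7 40.4 42.2]
plate 2515 u [-40.6  33.6  53.4] v [-218.3  -60.3  193.7] z [10.  12.4 14.2]
side0
push top 431 u [-35.3  -4.1  31.9] v [-9.7  1.6 11.4] z [112.9 114.8 116.1]
fixed top 415 u [-37.2  -5.3  30.2] v [-174.4 -159.1 -121.7] z [82.9 84.7 86.5]
paddle 559 u [-27.8  -5.2  28. ] v [-67.  -47.  -22.5] z [80.9 84.  85.3]
paddle z>80 540 u [-27.8  -3.8  27.2] v [-66.6 -47.1 -23.3] z [81.9 84.  85.3]
cheek 115 u [-36.3 -10.9  30.7] v [-83.5 -79.  -70.9] z [68.6 69.8 71.1]
stop top 395 u [-32.6 -10.1  31.9] v [ 94.3 109.  118.1] z [61.9 63.7 65.2]
knob 164 u [-10.6  -1.6   9.9] v [ 96.8 107.7 116.7] z [76.9 83.4 85. ]
cup 485 u [-37.3  -4.9  28.4] v [-159.5 -139.3 -104.1] z [80.9 85.5 94.9]
bar 2690 u [-25.2  -2.1  25.4] v [-145.6   86.1  189. ] z [38.3 39.9 41.5]
plate 3434 u [-51.9 -36.4  42.4] v [-211.7   58.8  199.1] z [10.  11.8 13.5]
```

The two views agree within about 3 mm. The push block face is about 83 mm + 22 mm from the stop face, so the jaw has about 83 mm to travel. The paddle is up, with its top at 84 mm. I'll approach with the gripper shut.

Emit:
step_arm(commands=[{"travel": [0.01,-0.01,0],"spin": 0,"gripper": 1},{"travel": [0.035,-0.03,0],"spin": 0,"gripper": 1},{"travel": [0.06,-0.055,0],"spin": 0,"gripper": 1},{"travel": [0.09,-0.08,0],"spin": 0,"gripper": 1},{"travel": [0.12,-0.105,0],"spin": 0,"gripper": 1},{"travel": [0.15,-0.13,0],"spin": 0,"gripper": 1},{"travel": [0.18,-0.155,0],"spin": 0,"gripper": 1},{"travel": [0.21,-0.18,0],"spin": 0,"gripper": 1},{"travel": [0.24,-0.205,0],"spin": 0,"gripper": 1},{"travel": [0.26,-0.22,0],"spin": 0,"gripper": 1}], grip_force=15)

```text
time: 1.15
ee_pos: [343.3, -272.8, 231.0]
eef_rot: [[0.966, 0.26, 0.0], [0.26, -0.966, 0.001], [0.0, -0.001, -1.0]]
ft_force: [0.4, 0.0, -0.5]
gripper_width: 13.9
```

Emit:
step_arm(commands=[{"travel": [0.03,-0.025,0],"spin": 3,"gripper": 1},{"travel": [0.06,-0.05,0],"spin": 7,"gripper": 1},{"travel": [0.09,-0.075,0],"spin": 11,"gripper": 1},{"travel": [0.12,-0.1,0],"spin": 15,"gripper": 1},{"travel": [0.15,-0.125,0],"spin": 19,"gripper": 1},{"travel": [0.18,-0.15,0],"spin": 23,"gripper": 1},{"travel": [0.21,-0.18,0],"spin": 27,"gripper": 1},{"travel": [0.235,-0.2,0],"spin": 31,"gripper": 1},{"travel": [0.255,-0.215,0],"spin": 35,"gripper": 1},{"travel": [0.264,-0.222,0],"spin": 35.1,"gripper": 1}])

```text
time: 2.15
ee_pos: [540.8, 9.0, 230.7]
eef_rot: [[0.94, -0.342, -0.0], [-0.342, -0.94, 0.001], [-0.001, -0.0, -1.0]]
ft_force: [0.2, 0.0, 1.0]
gripper_width: 0.3
```

Run:
```python
from h import *
s=r.observe(); print(s['time'],s['ee_pos'],np.round(s['eef_rot'],3).tolist(),s['gripper_width'],s['ft_force'])
a=np.radians(69.85); Y=np.array([np.cos(a),np.sin(a)]); X=np.array([Y[1],-Y[0]]); c=np.array([550.2,35.3])
p=np.array(s['ee_pos'])[:2]-c; print('u',p@X,'v',p@Y)
for n in ['scene','side']: grab(n,n+'1')
ims=[cv2.resize(cv2.imread(f'pics/{n}1.png')[y:y+200,x:x+270],None,fx=1.45,fy=2*.725) for n,x,y in [('scene',150,110),('side',170,120)]]
cv2.imwrite('pics/c1.png',np.hstack(ims))
```

```text
2.15 [540.819666     8.9513778  230.65909093] [[0.94, -0.342, -0.0], [-0.342, -0.94, 0.001], [-0.001, -0.0, -1.0]] 0.2821012216311589 [0.23509011 0.00872807 1.01239963]
u 0.27034784941321194 v -27.967257098130887
```

View pics/c1.png

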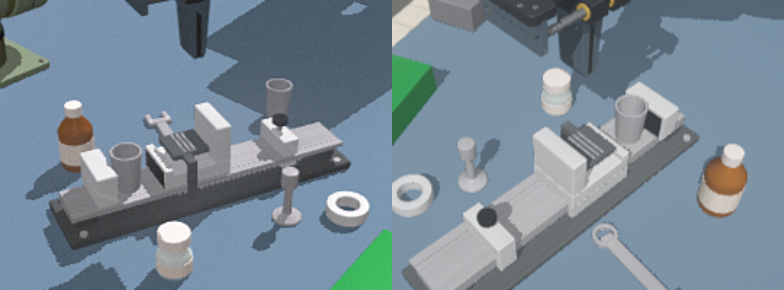

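Both crops show the shut fingers above the clamp, at (193,40) in the scene crop and (592,60) in the side crop, with the jaw unchanged. The measured position is u≈0, v≈-28. I'll descend to just above the paddle with 3 mm more clearance to the block.

Emit:
step_arm(commands=[{"travel": [0,0.003,0.01],"spin": 0,"gripper": 1},{"travel": [0,0.004,0.025],"spin": 0,"gripper": 1},{"travel": [0,0.004,0.045],"spin": 0,"gripper": 1},{"travel": [0,0.004,0.065],"spin": 0,"gripper": 1},{"travel": [0,0.004,0.08],"spin": 0,"gripper": 1},{"travel": [0,0.004,0.095],"spin": 0,"gripper": 1},{"travel": [0,0.004,0.105],"spin": 0,"gripper": 1},{"travel": [0,0.004,0.112],"spin": 0,"gripper": 1},{"travel": [0,0.004,0.116],"spin": 0,"gripper": 1},{"travel": [0,0.004,0.116],"spin": 0,"gripper": 1}])

```text
time: 3.25
ee_pos: [538.9, 2.6, 114.7]
eef_rot: [[0.939, -0.345, -0.0], [-0.345, -0.939, -0.0], [-0.0, 0.0, -1.0]]
ft_force: [0.2, -0.6, 0.1]
gripper_width: 0.4
```

Run:
```python
from h import *
s=r.observe(); print(s['time'],s['ee_pos'],s['ft_force'])
a=np.radians(69.85); Y=np.array([np.cos(a),np.sin(a)]); X=np.array([Y[1],-Y[0]]); c=np.array([550.2,35.3])
p=np.array(s['ee_pos'])[:2]-c; print('u',p@X,'v',p@Y)
for n in ['scene','side']: grab(n,n+'2')
ims=[cv2.resize(cv2.imread(f'pics/{n}2.png')[y:y+120,x:x+130],None,fx=3,fy=3) for n,x,y in [('scene',220,150),('side',240,140)]]
cv2.imwrite('pics/c2.png',np.hstack(ims))
```

```text
3.25 [538.94616467   2.56840308 114.69823223] [ 0.20890571 -0.60452162  0.07394135]
u 0.7103173015021408 v -34.60493744494922
```

View pics/c2.png

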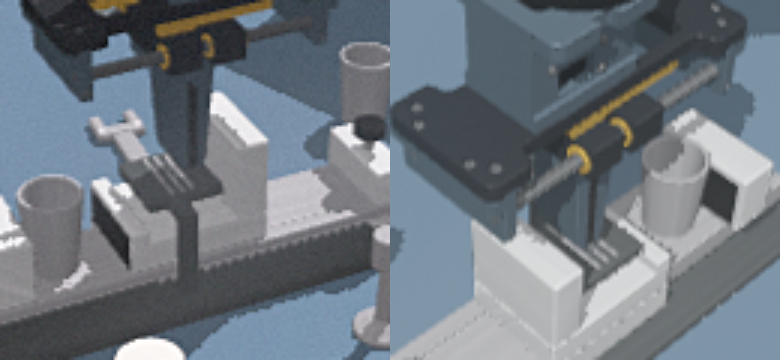

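The fingertips, at (185,165) in the scene crop, hang over the paddle between the block and the grooves, with room to spare. Pressing now.

Emit:
step_arm(commands=[{"travel": [0,0,0.004],"spin": 0,"gripper": 1},{"travel": [0,0,0.008],"spin": 0,"gripper": 1},{"travel": [0,0,0.011],"spin": 0,"gripper": 1},{"travel": [0,0,0.014],"spin": 0,"gripper": 1},{"travel": [0,0,0.016],"spin": 0,"gripper": 1},{"travel": [0,0,0.018],"spin": 0,"gripper": 1},{"travel": [0,0,0.02],"spin": 0,"gripper": 1},{"travel": [0,0,0.0215],"spin": 0,"gripper": 1},{"travel": [0,0,0.0225],"spin": 0,"gripper": 1},{"travel": [0,0,0.0225],"spin": 0,"gripper": 1}])

```text
time: 4.35
ee_pos: [539.2, 2.9, 92.5]
eef_rot: [[0.939, -0.345, 0.0], [-0.345, -0.939, 0.0], [0.0, -0.0, -1.0]]
ft_force: [-1.4, 0.7, 4.4]
gripper_width: 0.9
```

Run:
```python
from h import *
a=np.radians(69.85); Y=np.array([np.cos(a),np.sin(a)]); X=np.array([Y[1],-Y[0]]); c=np.array([550.2,35.3])
for n in ['scene','side']:
    d=grab(n,n+'3');P=cloud(d)[d['depth']>0];u=(P[:,:2]-c)@X; v=(P[:,:2]-c)@Y
    m=(abs(u)<26)&(v>-66)&(v<-52)&(P[:,2]<95)&(P[:,2]>60); print(n,m.sum(),np.percentile(P[m,2],[10,30,50,70,90]).round(1))
    m=(abs(u)<26)&(v>-66)&(v<-18)&(P[:,2]<95)&(P[:,2]>60);print(np.histogram(P[m,2],np.arange(60,96,2)))
print([r.observe()['ft_force'].round(1).tolist() if hasattr(r.observe()['ft_force'],'round') else r.observe()['ft_force']])
```

```text
scene 162 [62.1 72.8 75.1 75.7 76.7]
(array([ 17,  46,   1,   0,   8,   6,  24, 133,  95,  10,  13,   9,  14,
        17,  16,  11,  17]), array([60, 62, 64, 66, 68, 70, 72, 74, 76, 78, 80, 82, 84, 86, 88, 90, 92,
       94]))
side 82 [73.8 74.6 75.2 75.6 76.1]
(array([ 17,  12,   0,   0,   0,   0,   9, 120,  39,   2,   6,   5,   3,
         5,   9,  12,  15]), array([60, 62, 64, 66, 68, 70, 72, 74, 76, 78, 80, 82, 84, 86, 88, 90, 92,
       94]))
[[-1.6, 1.5, 4.3]]
```

Both depth views put the paddle top at about 75.3 mm, so it is pressed about 8.7 mm. Next I push along the clamp's +y, which is tool −y.

Emit:
step_arm(commands=[{"travel": [0,-0.003,0],"spin": 0,"gripper": 1},{"travel": [0,-0.007,0],"spin": 0,"gripper": 1},{"travel": [0,-0.012,0],"spin": 0,"gripper": 1},{"travel": [0,-0.018,0],"spin": 0,"gripper": 1},{"travel": [0,-0.025,0],"spin": 0,"gripper": 1},{"travel": [0,-0.033,0],"spin": 0,"gripper": 1},{"travel": [0,-0.041,0],"spin": 0,"gripper": 1},{"travel": [0,-0.048,0],"spin": 0,"gripper": 1},{"travel": [0,-0.054,0],"spin": 0,"gripper": 1},{"travel": [0,-0.058,0],"spin": 0,"gripper": 1}])

```text
time: 5.45
ee_pos: [560.2, 57.9, 92.6]
eef_rot: [[0.939, -0.344, 0.002], [-0.344, -0.939, -0.0], [0.002, -0.0, -1.0]]
ft_force: [1.8, -4.6, 4.6]
gripper_width: 0.5
```

```bash
cat > m.py <<'E'
from h import *
import sys
t=sys.argv[1]
a=np.radians(69.85); Y=np.array([np.cos(a),np.sin(a)]); X=np.array([Y[1],-Y[0]]); c=np.array([550.2,35.3])
for n in ['scene','side']:
    d=grab(n,n+t);P=cloud(d)[d['depth']>0];u=(P[:,:2]-c)@X; v=(P[:,:2]-c)@Y
    def pr(nm,lo,hi,um,v0,v1):
        m=(P[:,2]>lo)&(P[:,2]<hi)&(abs(u)<um)&(v>v0)&(v<v1)
        if m.sum()>4: print(n,nm,m.sum(),'v',np.percentile(v[m],[1,50,99]).round(1),'z',np.percentile(P[m,2],[5,50,95]).round(1))
    pr('push side-band',108,117.5,45,-14,150); pr('pushtop u>20',112,117.5,99,-14,150); pr('stop',61,67,40,70,150)
    pr('cheek',68,72,38,-95,20); pr('cuprim',90,98,30,-150,-90)
s=r.observe();p=np.array(s['ee_pos'])[:2]-c; print(s['time'],'u',p@X,'v',p@Y,s['ee_pos'],s['ft_force'])
ims=[cv2.resize(cv2.imread(f'pics/{n}{t}.png')[y:y+160,x:x+210],None,fx=1.9,fy=1.9) for n,x,y in [('scene',185,130),('side',170,160)]]
cv2.imwrite(f'pics/c{t}.png',np.hstack(ims))
E
python3 m.py 4
```

```text
scene push side-band 205 v [11.7 40.7 57.2] z [108.8 114.6 116.8]
scene pushtop u>20 151 v [11.5 43.7 57.2] z [112.4 115.3 117.1]
scene stop 189 v [ 93.  103.  117.2] z [61.7 64.3 66.5]
scene cheek 150 v [-37.  -29.6  12.9] z [68.3 70.4 71.8]
scene cuprim 157 v [-144.  -123.  -104.1] z [90.3 93.7 96.4]
side push side-band 428 v [16.  46.9 59.1] z [110.2 114.5 116.2]
side pushtop u>20 373 v [15.7 46.5 58.9] z [112.6 114.7 116.3]
side stop 397 v [ 94.9 108.9 118.3] z [61.9 63.7 65.2]
side cheek 188 v [-35.1 -28.9  12.5] z [68.6 69.8 71.4]
side cuprim 116 v [-143.5 -129.8 -103.9] z [90.8 93.9 95.9]
5.55 u 1.6395780309019843 v 25.128809680415877 [560.3955752   58.3259753   92.70401226] [ 2.55890559 -0.87903456  6.13011414]
```

View pics/c4.png

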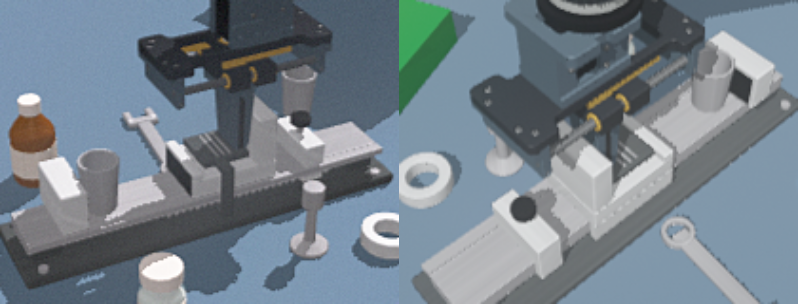

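The jaw has slid about 47 mm and its rear is at v≈58. The stop face is at v≈94, so about 36 mm remain. The cup has not moved.

Emit:
step_arm(commands=[{"travel": [0,-0.004,0],"spin": 0,"gripper": 1},{"travel": [0,-0.009,0],"spin": 0,"gripper": 1},{"travel": [0,-0.015,0],"spin": 0,"gripper": 1},{"travel": [0,-0.021,0],"spin": 0,"gripper": 1},{"travel": [0,-0.025,0],"spin": 0,"gripper": 1},{"travel": [0,-0.028,0],"spin": 0,"gripper": 1},{"travel": [0,-0.03,0],"spin": 0,"gripper": 1},{"travel": [0,-0.032,0],"spin": 0,"gripper": 1},{"travel": [0,-0.033,0],"spin": 0,"gripper": 1},{"travel": [0,-0.034,0],"spin": 0,"gripper": 1}])

```text
time: 6.55
ee_pos: [571.9, 88.8, 92.7]
eef_rot: [[0.939, -0.345, 0.002], [-0.345, -0.939, -0.001], [0.002, -0.0, -1.0]]
ft_force: [3.4, -5.8, 4.5]
gripper_width: 0.4
```

```bash
python3 m.py 5
```

```text
scene push side-band 210 v [45.1 72.2 91. ] z [108.5 114.  116.9]
scene pushtop u>20 148 v [45.1 76.6 91.3] z [112.5 115.1 117. ]
scene stop 108 v [ 70.2 105.2 117.8] z [61.5 64.2 66.5]
scene cheek 131 v [-3.4  2.2 18.1] z [68.5 70.5 71.7]
scene cuprim 153 v [-144.3 -124.1 -104. ] z [90.4 93.8 96.1]
side push side-band 477 v [48.9 80.2 91.8] z [110.2 114.6 116.2]
side pushtop u>20 419 v [50.7 80.1 91.7] z [113.  114.8 116.3]
side stop 410 v [ 76.9 108.5 118.3] z [61.7 63.8 65.7]
side cheek 188 v [-2.9  3.7 14.2] z [68.3 69.8 71.3]
side cuprim 146 v [-143.6 -124.6 -103.7] z [90.4 93.8 95.7]
6.65 u 1.9577436424667183 v 57.87023977020294 [571.97300481  88.95383185  92.73809862] [ 3.94590764 -4.29932145  3.77276886]
```

Emit:
step_arm(commands=[{"travel": [0,-0.0005,0],"spin": 0,"gripper": 1},{"travel": [0,-0.001,0],"spin": 0,"gripper": 1},{"travel": [0,-0.0015,0],"spin": 0,"gripper": 1},{"travel": [0,-0.002,0],"spin": 0,"gripper": 1},{"travel": [0,-0.0025,0],"spin": 0,"gripper": 1},{"travel": [0,-0.003,0],"spin": 0,"gripper": 1},{"travel": [0,-0.0035,0],"spin": 0,"gripper": 1},{"travel": [0,-0.0035,0],"spin": 0,"gripper": 1},{"travel": [0,-0.0035,0],"spin": 0,"gripper": 1},{"travel": [0,-0.0035,0],"spin": 0,"gripper": 1}])

```text
time: 7.65
ee_pos: [572.8, 91.3, 92.7]
eef_rot: [[0.939, -0.344, 0.002], [-0.344, -0.939, -0.002], [0.002, 0.001, -1.0]]
ft_force: [3.1, -7.7, 4.7]
gripper_width: 0.2
```

```bash
python3 m.py 6
```

```text
scene push side-band 209 v [47.6 74.6 93.7] z [108.9 114.3 116.7]
scene pushtop u>20 156 v [47.6 77.9 93.8] z [112.6 115.1 116.9]
scene stop 111 v [ 70.8 103.6 118.1] z [61.4 64.2 66.6]
scene cheek 137 v [-1.6  5.4 18.2] z [68.5 70.3 71.7]
scene cuprim 157 v [-144.1 -123.9 -104.4] z [90.3 93.8 96.4]
side push side-band 490 v [50.9 82.9 94.3] z [109.7 114.5 116.3]
side pushtop u>20 417 v [53.1 82.4 93.9] z [112.9 114.7 116.4]
side stop 398 v [ 77.  108.3 118.1] z [61.9 63.7 65.4]
side cheek 189 v [-0.5  6.  12.6] z [68.4 69.9 71.3]
side cuprim 151 v [-144.4 -123.8 -103.5] z [90.5 93.9 96.1]
7.75 u 1.9802076003612068 v 60.35408475891274 [572.84972647  91.27791225  92.75487116] [ 3.42973577 -7.49520726  5.98920448]
```

View pics/c6.png

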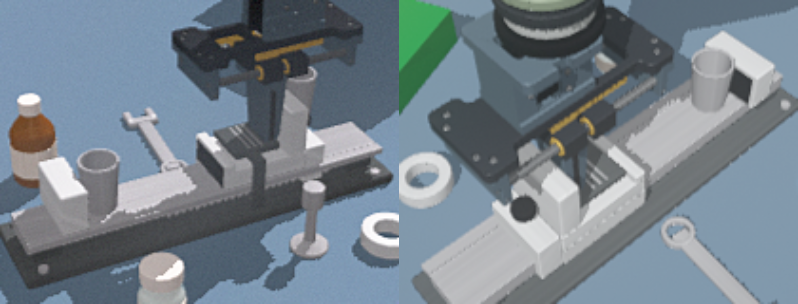

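The jaw back reads v≈94, level with the stop face, and the push force is starting to rise. One more small push should confirm contact.

Emit:
step_arm(commands=[{"travel": [0,-0.0005,0],"spin": 0,"gripper": 1},{"travel": [0,-0.001,0],"spin": 0,"gripper": 1},{"travel": [0,-0.0015,0],"spin": 0,"gripper": 1},{"travel": [0,-0.002,0],"spin": 0,"gripper": 1},{"travel": [0,-0.0025,0],"spin": 0,"gripper": 1},{"travel": [0,-0.003,0],"spin": 0,"gripper": 1},{"travel": [0,-0.003,0],"spin": 0,"gripper": 1},{"travel": [0,-0.003,0],"spin": 0,"gripper": 1},{"travel": [0,-0.003,0],"spin": 0,"gripper": 1},{"travel": [0,-0.003,0],"spin": 0,"gripper": 1}])

```text
time: 8.75
ee_pos: [572.9, 91.4, 92.7]
eef_rot: [[0.939, -0.344, -0.001], [-0.344, -0.939, -0.007], [0.002, 0.006, -1.0]]
ft_force: [-0.5, -16.3, 7.6]
gripper_width: 0.2
```

There is firm contact: no further motion and the force rose to 16 N. I'll relieve the preload, then lift straight up.

Emit:
step_arm(commands=[{"travel": [0,0.001,0],"spin": 0,"gripper": 1},{"travel": [0,0.002,-0.001],"spin": 0,"gripper": 1},{"travel": [0,0.002,-0.004],"spin": 0,"gripper": 1},{"travel": [0,0.002,-0.008],"spin": 0,"gripper": 1},{"travel": [0,0.002,-0.012],"spin": 0,"gripper": 1},{"travel": [0,0.003,-0.018],"spin": 0,"gripper": 1},{"travel": [0,0.006,-0.028],"spin": 0,"gripper": 1},{"travel": [0,0.006,-0.045],"spin": 0,"gripper": 1},{"travel": [0,0.006,-0.07],"spin": 0,"gripper": 1},{"travel": [0,0.006,-0.1],"spin": 0,"gripper": 1}])

```text
time: 9.75
ee_pos: [570.5, 90.2, 193.3]
eef_rot: [[0.939, -0.344, -0.001], [-0.344, -0.939, 0.001], [-0.002, -0.0, -1.0]]
ft_force: [1.0, -0.4, -0.7]
gripper_width: 0.6
```

Emit:
step_arm(commands=[{"travel": [0,0,-0.01],"spin": 0,"gripper": 1},{"travel": [0,0,-0.02],"spin": 0,"gripper": 1},{"travel": [0,0,-0.03],"spin": 0,"gripper": 1},{"travel": [0,0,-0.04],"spin": 0,"gripper": 1},{"travel": [0,0,-0.05],"spin": 0,"gripper": 1},{"travel": [0,0,-0.06],"spin": 0,"gripper": 1},{"travel": [0,0,-0.06],"spin": 0,"gripper": 1},{"travel": [0,0,-0.06],"spin": 0,"gripper": 1},{"travel": [0,0,-0.06],"spin": 0,"gripper": 1},{"travel": [0,0,-0.06],"spin": 0,"gripper": 1}])

```text
time: 10.75
ee_pos: [570.8, 89.6, 251.8]
eef_rot: [[0.939, -0.345, -0.001], [-0.345, -0.939, -0.0], [-0.001, 0.001, -1.0]]
ft_force: [0.2, 0.2, 0.4]
gripper_width: 0.0
```

```bash
python3 m.py 7
python3 - <<'E'
from h import *
a=np.radians(69.85); Y=np.array([np.cos(a),np.sin(a)]); X=np.array([Y[1],-Y[0]]); c=np.array([550.2,35.3])
for n in ['scene7','side7']:
    d=load(n);P=cloud(d)[d['depth']>0];u=(P[:,:2]-c)@X; v=(P[:,:2]-c)@Y-83
    m=(abs(u)<22)&(v>-64)&(v<-20)&(P[:,2]<100)&(P[:,2]>66); print('paddle z',np.percentile(P[m,2],[10,50,90]).round(1))
E
```

```text
scene push side-band 267 v [71.6 80.  93.3] z [108.8 114.8 116.6]
scene pushtop u>20 212 v [71.9 81.9 93.4] z [112.8 115.3 116.7]
scene stop 110 v [ 70.9 103.6 117.8] z [61.6 64.  66.4]
scene cheek 120 v [-1.1  5.  11.7] z [68.4 70.1 71.6]
scene cuprim 148 v [-144.1 -124.7 -104.3] z [90.4 94.3 96.4]
side push side-band 575 v [73.  84.9 94.2] z [109.8 114.6 116.1]
side pushtop u>20 515 v [72.9 84.  93.8] z [112.8 114.7 116.1]
side stop 441 v [ 76.9 107.8 118. ] z [61.8 63.8 65.5]
side cheek 199 v [-0.4  5.3 10.6] z [68.7 69.8 71.1]
side cuprim 150 v [-144.2 -123.2 -103.3] z [90.6 93.7 96. ]
10.85 u 0.6898800878854219 v 58.157786518711816 [570.88179596  89.66053148 251.99054318] [ 0.44912971 -0.2547963  -0.03693454]
paddle z [79.8 81.2 82.5]
paddle z [79.5 80.6 81.6]
```

View pics/c7.png

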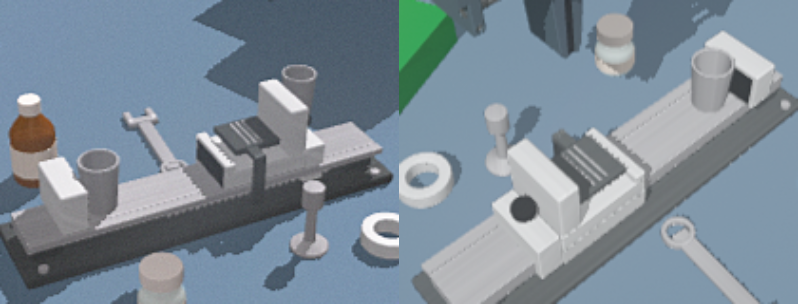

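The jaw sits against the stop, with its back at v≈93.8 and the stop face at 94. The paddle is up at about 81 mm, which is 3 mm down and consistent with resting on a tooth. The cup and the other objects are unmoved and the arm is clear.

```bash
python3 -c "
from workcell import r
r.job_done()"
```

```text
the job is handed in; nothing more can be done
```

The jaw is now back against the stop block, the release has sprung up, and the job is handed in at about 11 s of the 35 s allowed. The hand-in reported no verdict.

I pressed the release paddle about 8.7 mm down with the closed fingertips. Holding it down, I pushed the jaw about 83 mm. At the stop it moved no further and the force rose to about 16 N. I then eased off and lifted straight up.

- **Jaw:** its rear face is within about 1 mm of the stop face in both camera views.
- **Release:** the paddle top reads about 81 mm, 3 mm below fully up. That fits it resting on a ratchet tooth and is inside the 5.8 mm limit.
- **Cup:** the rim is within about 1 mm of where it was on the two earlier checks, and the cup stands upright.
- **Surroundings:** the other items in the close-up views look unmoved; I judged them by eye and did not measure them. The second cup was outside the final side close-up.
- **Arm:** the tool is clear, at 252 mm height with about zero force.

The only disagreement was an offset of about 3 mm between the two cameras, and no check failed.

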